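# Pack the stepped rings and the lens hood into the dry box

## Task

Put the three stepped rings and the grey lens hood away in the open dry box: each stepped ring in the round recess of its own size (large in large, medium in medium, small in small) and the hood in the square recess, each lying flat on the recess floor the same way up as it stands now. Set them down gently instead of dropping them, and leave the two plain tubes without a step where they stand on the shelf.

Things in the scene. Friction and masses are not known exactly. Their poses are not given: they have to be found in the camera images.
- ring_large: large stepped aluminium ring, lying on its wide flange on the shelf: flange 68 mm diameter and 8 mm high, above it a narrower collar 52 mm diameter up to 24 mm total height, 43 mm through hole. Origin: centre of the underside; z up along its axis. Easiest gripped across the collar from above.
- ring_medium: medium stepped aluminium ring, lying on its wide flange on the shelf: flange 56 mm diameter and 8 mm high, above it a narrower collar 40 mm diameter up to 24 mm total height, 31 mm through hole. Origin: centre of the underside; z up along its axis. Easiest gripped across the collar from above.
- ring_small: small stepped aluminium ring, lying on its wide flange on the shelf: flange 44 mm diameter and 8 mm high, above it a narrower collar 28 mm diameter up to 24 mm total height, 19 mm through hole. Origin: centre of the underside; z up along its axis. Easiest gripped across the collar from above.
- hood: grey hard silicone lens hood standing wide end down: 66 mm diameter at the foot, tapering to 50 mm at 22 mm height, then a straight 50 mm collar up to 42 mm; 3 mm wall, open through. Origin: centre of the underside; z up along its axis. Easiest gripped across the straight collar from above.
- recess_large: large round grey recess (shallow dish) fixed in the dry box: 86 mm inner, 92 mm outer diameter, lip 10 mm high, floor 3 mm thick. Origin: centre of its underside, on the box floor; z up. The four recesses stand two by two, 115 mm apart, on the 5 mm floor of the dry box (see recess_square).
- recess_medium: medium round grey recess (shallow dish) fixed in the dry box: 74 mm inner, 80 mm outer diameter, lip 10 mm high, floor 3 mm thick. Origin: centre of its underside, on the box floor; z up. Box: see recess_square.
- recess_small: small round grey recess (shallow dish) fixed in the dry box: 62 mm inner, 68 mm outer diameter, lip 10 mm high, floor 3 mm thick. Origin: centre of its underside, on the box floor; z up. Box: see recess_square.
- recess_square: square grey recess (shallow tray) fixed in the dry box: 82 x 82 mm inside, 88 x 88 mm outside, lip 10 mm high, floor 3 mm thick. Origin: centre of its underside, on the box floor; z up, x and y along its sides. Dry box: black, open, 250 x 250 mm, walls 5 mm thick, 50 mm high, parallel to these sides, centred on the middle of the four recesses; its lid lies open flat beyond its -y side, 18 mm high.
- tube_wide: look-alike that stays: plain straight aluminium tube ring without flange or step, 52 mm diameter, 24 mm high, 4.5 mm wall, standing on the shelf. Origin: centre of the underside; z up.
- tube_narrow: look-alike that stays: plain straight aluminium tube ring without flange or step, 40 mm diameter, 24 mm high, 4.5 mm wall, standing on the shelf. Origin: centre of the underside; z up.

How it is judged:
By the outcome, as a careful person would: the job done as asked, in the order asked, and still so for the second after the job is handed in, with the robot touching nothing.
It also fails if it takes over 96 s, if anything falls off the work surface, if the arm or the gripper's body presses on something with over 40 N, if the wrist force passes 120 N, or if a joint passes its speed limit or range.

## Robot

A 6-joint arm with a two-finger parallel gripper is mounted at the origin on the work surface. World frame = base frame: x ahead of the robot, y to its left, z up, the work surface at z = 0. Lengths are in m, angles in rad, forces in N, time in s.
With the tool pointing down it reaches from about 0.3 to 0.875 m from the base axis. Payload 6.4 kg.
Tool frame: the origin (TCP) lies midway between the tips of the shut fingers; the grasp point (between the pads) lies 19 mm behind it (grip_point_offset is the distance from the TCP to the grasp point, in m); z points along the fingers, y is the line along which they close (so a half turn about z gives the same grasp; the last joint's range is limited). The gripper opens to 88 mm and grips with 3 to 60 N. Pads are 18 mm wide; open, the fingers measure 123 mm over their backs; the gripper's body (75 mm by 187 mm) begins 45 mm behind the grasp point.
Start: joints at [1.094, 0.181, 1.607, -0, 1.354, -0.206], TCP at [0.154, 0.554, 0.239] pointing down, gripper open.
Joint ranges: [-2.99, 2.99], [-0.89, 2.07], [0.3, 2.58], [-1.14, 4.28], [0, 2.63], [-3.12, 3.12]. Speed limits (rad/s): [2.57, 2.57, 3.01, 3.14, 3.14, 3.14].

## Interface

Orientations are given as a unit quaternion [w, x, y, z].
In Python, from rig import state, get_image, finish_job, grip_point_offset gives the robot as it stands.
- The arm moves only by the tool step_arm, never from a script. Its argument "targets" is a list of rows, each a list of 3 entries, a list of its own where there are three numbers: the shift along the tool's x, y, z in cm, then the turn, a rotation vector about the tool's x, y, z in rad, then the opening, from 0 (shut) to 1 (fully open). A call has exactly 5 rows; each row shifts and turns the commanded pose from where the row before left it, along the tool's axes as they then stand; what a row does not reach is not made up. A row lasts 1/12 s, in which the tool goes at most 41.7 mm and 7.16 degrees, less where a joint would pass 70% of its speed; a pose out of reach is approached as far as the arm can. A call with a gripper value outside its range is refused whole. The fingers move at their own pace and stop on an object; "grip_force" is the grip in N (left out, the last holds). Time passes only in rows, so rows that do not move let the fingers close, or fill a call up. It gives the time, the measured TCP pose, the force, the opening and the grip force at its end, in the units of the state.
- state(): the state, without advancing time (a new reading comes with each control period).
- get_image(name): name is "side" or "top" or "wrist"; returns a dict with "color" (400x640x3 uint8, red, green, blue), "mtx" (3x3 intrinsics, pixels), "k1" (the pictures are not rectified: a ray, as slopes to the right and down, at radius r is drawn at 1 + k1 r^2 times it, then the intrinsics apply), "pose" (4x4, takes a point from camera to world coordinates); the wrist camera has in their place "hand_eye" (4x4, takes a point from camera to tool coordinates, whose origin is the TCP and whose axes are the flange's). Camera axes: x right, y down, z forward; pixel columns grow to the right and rows downward; lengths in m; the calibration is good to about 2 mm. A picture is of the moment at which its call begins: read the wrist's pose just before it. There is no depth.
- finish_job(): hands the job in; it is judged then, once.
The state is a dict: "time": time; "joint_pos": joint angles; "qvel": joint speeds; "joint_torque": joint torques, N m; "tcp_pos": TCP position; "orientation": TCP orientation; "force": force on the tool from outside, world axes, zero at the start; "torque": the same for the moment, N m; "finger_gap": finger opening in m; "finger_force": force on a finger pad.
Only numpy, scipy, OpenCV 4.12 (cv2) and the standard library are available. Lean on these libraries where they do the work, as an engineer would, in place of code of your own. Each camera call takes 0.05 s, during which the arm holds its last target. There are 200 camera calls.

## Working session

There is one attempt and no reset: what is moved stays moved. The work goes in short steps, Python scripts to look and compute and a tool call to move; the robot and the scene stay as the last step left them, time stands still between calls to the robot, and variables do not carry over. Pictures are saved under pics/ and viewed, at most 14 in all, crops included, and the job is handed in when it is done.

Besides the shell and the picture viewer there is one more tool, called after ">>>" in YAML: its name, and indented under it one key for each argument. step_arm: Moves the arm, as the interface text tells. Its arguments: {"type":"object","properties":{"targets":{"type":"array"},"grip_force":{"type":"number"}},"required":["targets"]}

```bash
mkdir -p pics; ls; python3 - <<'E'
from rig import *
import cv2,pickle
s=state();print(s)
print(grip_point_offset)
d={}
for n in("side","top","wrist"):
    i=get_image(n);d[n]=i
    cv2.imwrite(f"pics/{n}0.png",i["color"][:,:,::-1])
    print(n,i["mtx"].tolist(),i["k1"],i.get("pose",i.get("hand_eye")).round(4).tolist())
d["s"]=s
pickle.dump(d,open("d0.pkl","wb"))
E
```

```text
pics
{'time': 0.0, 'joint_pos': array([ 1.09372357e+00,  1.81554871e-01,  1.60798910e+00, -5.70749066e-05,
        1.35381181e+00, -2.06286409e-01]), 'qvel': array([-9.81446597e-04, -3.28123131e-05, -3.07470189e-05,  2.09466447e-03,
        2.41722349e-03,  3.57385457e-03]), 'joint_torque': array([-1.66437661e-03, -4.33846235e+01, -3.41853762e+01,  7.00181513e-02,
        3.82133375e-02, -1.45793751e-04]), 'tcp_pos': array([0.1535463 , 0.55356066, 0.23781151]), 'orientation': array([-2.69133083e-04,  1.34973735e-01,  9.90848784e-01, -8.39938433e-04]), 'force': array([ 0.05308642, -0.33319524, -0.10627197]), 'torque': array([0.04543469, 0.05280895, 0.02064361]), 'finger_force': 0.0, 'finger_gap': 0.0881828889571681}
0.0187
side [[382.9093282602147, 0.0, 315.9201042032644], [0.0, 382.9093282602147, 202.3291176338234], [0.0, 0.0, 1.0]] 0.028374002438849626 [[-0.9281, -0.2425, 0.2824, 0.2829], [-0.372, 0.6346, -0.6775, 0.5656], [-0.0149, -0.7338, -0.6792, 0.6189], [0.0, 0.0, 0.0, 1.0]]
top [[428.6037823467484, 0.0, 319.38973244200844], [0.0, 428.6037823467484, 198.88779167966962], [0.0, 0.0, 1.0]] -0.0724671485514191 [[-0.0261, -0.9818, 0.1884, 0.3637], [-0.9997, 0.0257, -0.0049, 0.0132], [0.0, -0.1884, -0.9821, 0.8629], [0.0, 0.0, 0.0, 1.0]]
wrist [[275.885431087243, 0.0, 320.91370406818476], [0.0, 275.885431087243, 200.16561841901594], [0.0, 0.0, 1.0]] -0.042037492371807025 [[0.0002, -0.9657, -0.2598, 0.0664], [1.0, 0.0004, -0.0008, 0.0001], [0.0009, -0.2598, 0.9657, -0.146], [0.0, 0.0, 0.0, 1.0]]
```

View pics/top0.png

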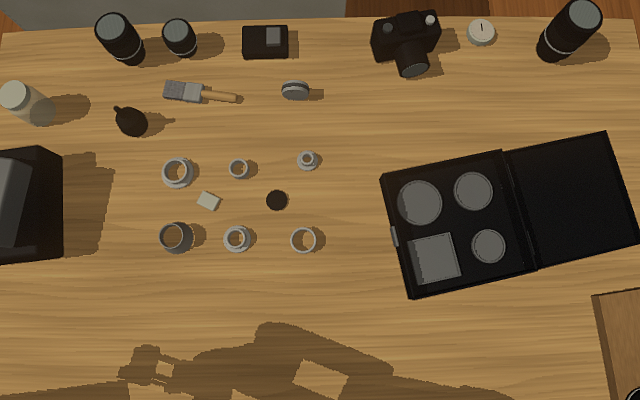

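View pics/side0.png

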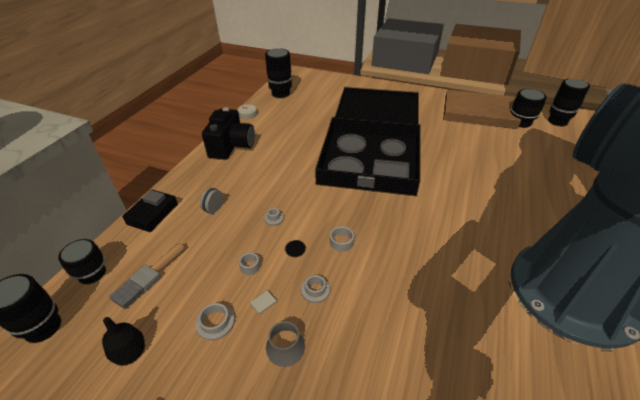

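View pics/wrist0.png

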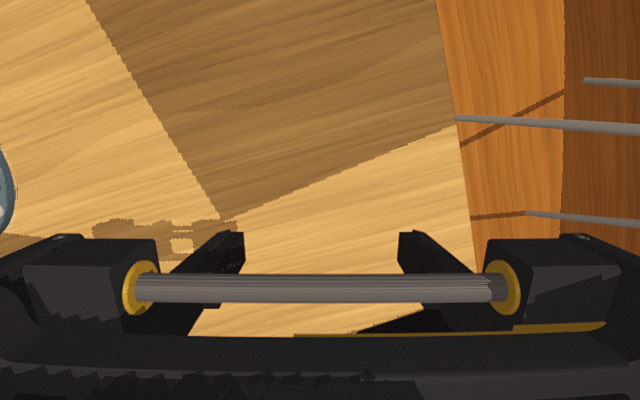

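Top view: the large ring is at (177,172), small at (307,160), medium at (236,238) and the hood at (176,237). The tubes are at (239,168) and (303,239). The recesses are large (419,202), medium (473,191), small (488,246) and square (435,258). The side view shows the same things and the wrist view is clear of them. Next I measure.

```bash
cat > h.py <<'E'
import numpy as np,cv2
from scipy.spatial.transform import Rotation as R
def ray(im,uv,pose):
    K=im["mtx"];x=np.array([(uv[0]-K[0,2])/K[0,0],(uv[1]-K[1,2])/K[1,1]])
    p=x.copy()
    for _ in range(20): p=x/(1+im["k1"]*(p@p))
    d=pose[:3,:3]@np.array([p[0],p[1],1.]);return pose[:3,3],d/np.linalg.norm(d)
def plane(im,uv,z,pose):
    o,d=ray(im,uv,pose);return o+d*(z-o[2])/d[2]
def tri(r1,r2):
    (o1,d1),(o2,d2)=r1,r2
    A=np.c_[d1,-d2];t=np.linalg.lstsq(A,o2-o1,rcond=None)[0]
    a,b=o1+t[0]*d1,o2+t[1]*d2;return (a+b)/2,np.linalg.norm(a-b)
def project(im,P,pose):
    p=pose[:3,:3].T@(np.asarray(P)-pose[:3,3]);x=p[:2]/p[2];x=x*(1+im["k1"]*(x@x))
    return im["mtx"][:2,:2]@x+im["mtx"][:2,2]
def tool(s):
    q=s["orientation"];T=np.eye(4);T[:3,:3]=R.from_quat([q[1],q[2],q[3],q[0]]).as_matrix();T[:3,3]=s["tcp_pos"];return T
def blob(mask,uv,rad=60):
    """filled outer contour nearest to uv"""
    cs,_=cv2.findContours(mask,cv2.RETR_EXTERNAL,cv2.CHAIN_APPROX_NONE)
    cs=[c for c in cs if cv2.contourArea(c)>60]
    return min(cs,key=lambda c:np.linalg.norm(np.array(cv2.minEnclosingCircle(c)[0])-uv))
E
python3 - <<'E'
import pickle;from h import *
d=pickle.load(open("d0.pkl","rb"))
P={"top":dict(RL=(177,172),RM=(236,238),RS=(307,160),H=(176,237),TW=(303,239),TN=(239,168),CL=(419,202),CM=(473,191),CS=(488,246),CQ=(435,258)),
"side":dict(RL=(215,321),RM=(315,288),RS=(274,216),H=(285,343),TW=(342,239),TN=(250,263),CL=(347,164),CM=(351,144),CS=(393,148),CQ=(391,169))}
res={}
for n in P:
    im=d[n];hsv=cv2.cvtColor(im["color"],cv2.COLOR_RGB2HSV)
    ms=((hsv[...,1]<85)&(hsv[...,2]>40)).astype(np.uint8)*255
    cv2.imwrite(f"pics/m_{n}.png",ms)
    for k,uv in P[n].items():
        c=blob(ms,uv);hull=cv2.convexHull(c)
        e=cv2.fitEllipse(c) ;res[n,k]=(e,hull,c)
for k in P["top"]:
    et,es=res["top",k][0],res["side",k][0]
    p,g=tri(ray(d["top"],et[0],d["top"]["pose"]),ray(d["side"],es[0],d["side"]["pose"]))
    pts=np.array([plane(d["top"],q[0].astype(float),.004,d["top"]["pose"])[:2] for q in res["top",k][2]],np.float32)
    (c,w,a)=cv2.minAreaRect(pts)
    print(k,p.round(4),"gap%.4f"%g,"rect",np.round(c,4),np.round(w,4),round(a,1),np.round(es[0]),np.round(es[1]))
E
```

```text
RL [0.5923 0.3039 0.0031] gap0.0008 rect [0.5925 0.3039] [0.0672 0.0657] 45.2 [214. 321.] [34. 40.]
RM [0.4508 0.1772 0.0044] gap0.0009 rect [0.4513 0.1772] [0.0537 0.0535] 44.6 [315. 289.] [27. 28.]
RS [0.6103 0.0326 0.0054] gap0.0002 rect [0.6115 0.0325] [0.0416 0.0431] 88.6 [274. 217.] [17. 18.]
H [0.4558 0.2999 0.0096] gap0.0007 rect [0.4565 0.3031] [0.0631 0.0699] 1.5 [285. 344.] [36. 45.]
TW [0.4442 0.0439 0.0112] gap0.0016 rect [0.4456 0.0449] [0.0502 0.0522] 88.6 [341. 238.] [24. 24.]
TN [0.5949 0.1732 0.011 ] gap0.0017 rect [0.5971 0.175 ] [0.0456 0.0397] 26.2 [249. 263.] [20. 22.]
CL [ 0.5123 -0.1903  0.0227] gap0.0005 rect [ 0.5161 -0.1949] [0.0909 0.094 ] 86.5 [346. 164.] [16. 38.]
CM [ 0.5364 -0.307   0.0078] gap0.0003 rect [ 0.5376 -0.3081] [0.0809 0.0835] 24.7 [351. 143.] [19. 29.]
CS [ 0.4226 -0.3279  0.0084] gap0.0006 rect [ 0.4238 -0.3298] [0.0709 0.0668] 88.0 [393. 147.] [16. 25.]
CQ [ 0.4009 -0.2111  0.025 ] gap0.0004 rect [ 0.4021 -0.2167] [0.091  0.0914] 10.6 [391. 168.] [17. 44.]
```

```bash
python3 - <<'E'
import cv2,numpy as np
a=cv2.imread("pics/m_top.png");b=cv2.imread("pics/m_side.png")
cv2.imwrite("pics/m.png",np.vstack([cv2.resize(a[130:310,130:540],None,fx=1.5,fy=1.5),cv2.resize(b[120:380,150:450],(615,533))[:330]])) 
E
```

```text
(no output)
```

View pics/m.png

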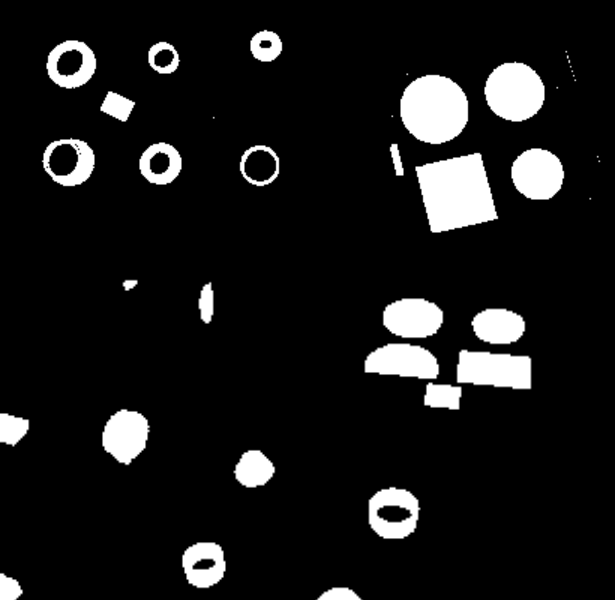

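The masks are clean. The flange outlines triangulate to z of 3–5 mm, so they stand on a surface at z≈0. The recesses sit on a 114 mm grid with yaw about 10.9°. I move toward the large ring, skirting the dark bag.

>>> step_arm:
  targets:
    - [[-2.0, -1.76, 0.5], [0, 0, 0], 1]
    - [[-2.0, -1.76, 0.5], [0, 0, 0], 1]
    - [[-2.0, -1.76, 0.5], [0, 0, 0], 1]
    - [[-2.0, -1.76, 0.5], [0, 0, 0], 1]
    - [[-2.0, -1.76, 0.5], [0, 0, 0], 1]
  grip_force: 15

```text
time: 0.57
tcp_pos: [0.2268, 0.4413, 0.2132]
orientation: [-0.0, 0.135, 0.991, -0.0]
force: [0.9, 0.5, 0.4]
finger_gap: 0.0884
finger_force: 0.0
```

>>> step_arm:
  targets:
    - [[-2.0, -1.76, 0.5], [0, 0, 0], 1]
    - [[-2.0, -1.76, 0.5], [0, 0, 0], 1]
    - [[-2.0, -1.76, 0.5], [0, 0, 0], 1]
    - [[-2.0, -1.76, 0.5], [0, 0, 0], 1]
    - [[-2.0, -1.76, 0.5], [0, 0, 0], 1]

```text
time: 0.98
tcp_pos: [0.2998, 0.3298, 0.1884]
orientation: [-0.0, 0.135, 0.991, -0.0]
force: [0.1, -0.2, 0.1]
finger_gap: 0.088
finger_force: 0.0
```

>>> step_arm:
  targets:
    - [[-2.89, 0.53, 0.58], [0, 0, 0], 1]
    - [[-2.89, 0.53, 0.58], [0, 0, 0], 1]
    - [[-2.89, 0.53, 0.58], [0, 0, 0], 1]
    - [[-2.89, 0.53, 0.58], [0, 0, 0], 1]
    - [[-2.89, 0.53, 0.58], [0, 0, 0], 1]

```text
time: 1.4
tcp_pos: [0.447, 0.3174, 0.1592]
orientation: [-0.0, 0.135, 0.991, -0.0]
force: [-0.1, 0.7, 0.1]
finger_gap: 0.088
finger_force: 0.0
```

>>> step_arm:
  targets:
    - [[-2.89, 0.53, 0.58], [0, 0, 0], 1]
    - [[-2.89, 0.53, 0.58], [0, 0, 0], 1]
    - [[-2.89, 0.53, 0.58], [0, 0, 0], 1]
    - [[-2.89, 0.53, 0.58], [0, 0, 0], 1]
    - [[-2.89, 0.53, 0.58], [0, 0, 0], 1]

```text
time: 1.82
tcp_pos: [0.5932, 0.3044, 0.1298]
orientation: [-0.0, 0.135, 0.991, -0.0]
force: [0.7, -0.4, 1.1]
finger_gap: 0.0883
finger_force: 0.0
```

```bash
cat > look.py <<'E'
import sys;from rig import *;from h import *
def look(name,z,guess):
    s=state();im=get_image("wrist");cv2.imwrite(f"pics/{name}.png",im["color"][:,:,::-1])
    T=tool(s)@im["hand_eye"]
    hsv=cv2.cvtColor(im["color"],cv2.COLOR_RGB2HSV)
    m=((hsv[...,1]<85)&(hsv[...,2]>40)).astype(np.uint8)*255
    m[230:,:]=0 if False else m[230:,:]
    uv=project(im,guess,T);c=blob(m,uv)
    e=cv2.fitEllipse(c);print("pred",uv.round(1),"ellipse",np.round(e[0],1),np.round(e[1],1))
    p=plane(im,e[0],z,T);print("at z",z,p.round(4),"delta tool cm",((p-s["tcp_pos"])@tool(s)[:3,:3]*100).round(2))
    return im,T,c,e,s
E
python3 - <<'E'
from look import *
im,T,c,e,s=look("w1",.006,[.5923,.3039,.006])
print(s["tcp_pos"])
E
```

```text
pred [320.5 193.7] ellipse [320.2 192.7] [64.5 66.1]
at z 0.006 [0.5912 0.304  0.006 ] delta tool cm [ 0.17 -0.08 12.38]
[0.59316767 0.30435403 0.12977812]
```

View pics/w1.png

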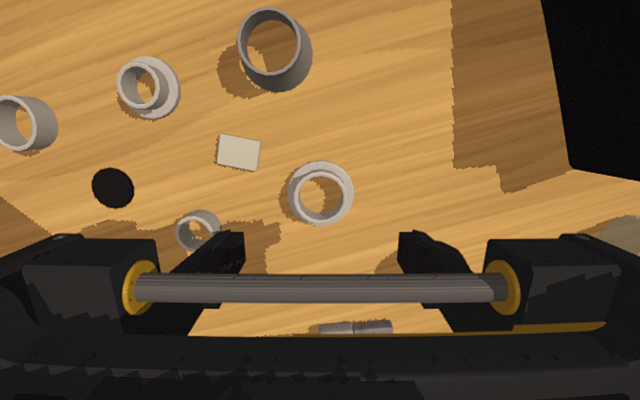

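The wrist view shows the large ring at (320,193), within 1 mm of the fixed-camera estimate. Descending.

>>> step_arm:
  targets:
    - [[0.15, -0.08, 2.3], [0, 0, 0], 0.9]
    - [[0, 0, 2.3], [0, 0, 0], 0.9]
    - [[0, 0, 2.3], [0, 0, 0], 0.9]
    - [[0, 0, 2.3], [0, 0, 0], 0.9]
    - [[0, 0, 1.6], [0, 0, 0], 0.85]

```text
time: 2.28
tcp_pos: [0.5888, 0.3039, 0.0199]
orientation: [-0.002, 0.135, 0.991, -0.001]
force: [-0.8, -0.1, -0.5]
finger_gap: 0.0759
finger_force: 0.0
```

>>> step_arm:
  targets:
    - [[0, 0, 0.7], [0, 0, 0], 0.85]
    - [[0, 0, 0.3], [0, 0, 0], 0.8]
    - [[0, 0, 0.1], [0, 0, 0], 0.75]
    - [[0, 0, 0], [0, 0, 0], 0.7]
    - [[0, 0, 0], [0, 0, 0], 0.65]

```text
time: 2.7
tcp_pos: [0.5914, 0.3047, 0.0132]
orientation: [0.001, 0.135, 0.991, 0.0]
force: [1.1, 0.1, -0.4]
finger_gap: 0.0581
finger_force: 0.0
```

>>> step_arm:
  targets:
    - [[0, 0, 0], [0, 0, 0], 0.6]
    - [[0, 0, 0], [0, 0, 0], 0.55]
    - [[0, 0, 0], [0, 0, 0], 0.5]
    - [[0, 0, 0], [0, 0, 0], 0.5]
    - [[0, 0, 0], [0, 0, 0], 0.5]

```text
time: 3.12
tcp_pos: [0.5913, 0.3046, 0.013]
orientation: [0.001, 0.135, 0.991, 0.0]
force: [-0.8, -0.5, 5.9]
finger_gap: 0.0512
finger_force: 15.0
```

>>> step_arm:
  targets:
    - [[0, 0, -0.5], [0, 0, 0], 0.45]
    - [[0, 0, -2.0], [0, 0, 0], 0.45]
    - [[0, 0, -2.5], [0, 0, 0], 0.45]
    - [[0, 0, -2.5], [0, 0, 0], 0.45]
    - [[0, 0, -2.5], [0, 0, 0], 0.45]
  grip_force: 20

```text
time: 3.53
tcp_pos: [0.5898, 0.3042, 0.1123]
orientation: [-0.001, 0.135, 0.991, -0.0]
force: [0.2, -0.7, -1.4]
finger_gap: 0.0514
finger_force: 20.0
```

>>> step_arm:
  targets:
    - [[-0.2, -1.66, 0], [0, 0, 0], 0.45]
    - [[-0.39, -3.33, 0], [0, 0, 0], 0.45]
    - [[-0.39, -3.33, 0], [0, 0, 0], 0.45]
    - [[-0.39, -3.33, 0], [0, 0, 0], 0.45]
    - [[-0.39, -3.33, 0], [0, 0, 0], 0.45]

```text
time: 3.95
tcp_pos: [0.5665, 0.1542, 0.1116]
orientation: [-0.0, 0.135, 0.991, -0.0]
force: [-0.0, -0.4, -0.7]
finger_gap: 0.0509
finger_force: 20.0
```

>>> step_arm:
  targets:
    - [[-0.39, -3.33, 0], [0, 0, 0], 0.45]
    - [[-0.39, -3.33, 0], [0, 0, 0], 0.45]
    - [[-0.39, -3.33, 0], [0, 0, 0], 0.45]
    - [[-0.39, -3.33, 0], [0, 0, 0], 0.45]
    - [[-0.39, -3.33, 0], [0, 0, 0], 0.45]

```text
time: 4.37
tcp_pos: [0.5408, -0.0117, 0.1118]
orientation: [-0.0, 0.135, 0.991, 0.0]
force: [0.7, 0.8, -1.4]
finger_gap: 0.0517
finger_force: 20.0
```

>>> step_arm:
  targets:
    - [[-0.39, -3.33, 0], [0, 0, 0], 0.45]
    - [[-0.39, -3.33, 0], [0, 0, 0], 0.45]
    - [[-0.39, -3.33, 0], [0, 0, 0], 0.45]
    - [[-0.39, -3.33, 0], [0, 0, 0], 0.45]
    - [[-0.2, -1.66, 0], [0, 0, 0], 0.45]

```text
time: 4.78
tcp_pos: [0.5177, -0.1627, 0.1119]
orientation: [0.0, 0.136, 0.991, -0.001]
force: [0.6, 0.6, -0.6]
finger_gap: 0.0511
finger_force: 20.0
```

```bash
python3 - <<'E'
from look import *
s=state();im=get_image("wrist");t=get_image("top")
cv2.imwrite("pics/w2.png",im["color"][:,:,::-1])
T=tool(s)@im["hand_eye"];print(s["tcp_pos"],s["force"],s["finger_gap"])
for n,p in dict(CL=(.5141,-.1922),CM=(.5354,-.3039),CS=(.4230,-.3254),CQ=(.4016,-.2138)).items():
    print(n,project(im,[*p,.012],T).round(1))
E
```

```text
[ 0.51771049 -0.16271509  0.11193997] [ 0.60950202  0.56789818 -0.63977466] 0.051107508887723085
CL [289.5 205. ]
CM [188.3 254.1]
CS [119.3 149.6]
CQ [225.6  87.9]
```

View pics/w2.png

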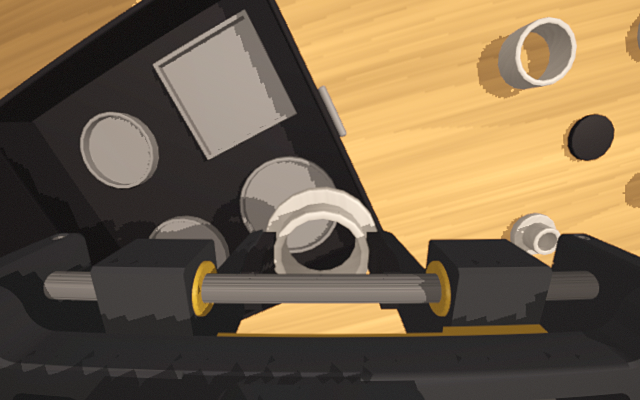

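The wrist view has the ring held level. The square at (226,85) and small recess at (119,149) fall where predicted. Placing the large ring.

>>> step_arm:
  targets:
    - [[-0.22, -1.47, 0], [0, 0, 0], 0.45]
    - [[-0.22, -1.47, 0], [0, 0, 0], 0.45]
    - [[0, 0, 1.0], [0, 0, 0], 0.45]
    - [[0, 0, 2.0], [0, 0, 0], 0.45]
    - [[0, 0, 2.0], [0, 0, 0], 0.45]

```text
time: 5.3
tcp_pos: [0.5154, -0.1879, 0.0612]
orientation: [0.001, 0.135, 0.991, 0.0]
force: [-0.6, 0.6, -2.1]
finger_gap: 0.0513
finger_force: 20.0
```

>>> step_arm:
  targets:
    - [[0, 0, 1.5], [0, 0, 0], 0.45]
    - [[0, 0, 1.0], [0, 0, 0], 0.45]
    - [[0, 0, 0.5], [0, 0, 0], 0.45]
    - [[0, 0, 0.3], [0, 0, 0], 0.45]
    - [[0, 0, 0], [0, 0, 0], 0.45]

```text
time: 5.72
tcp_pos: [0.5148, -0.1883, 0.0284]
orientation: [-0.0, 0.135, 0.991, 0.0]
force: [0.8, -0.2, -0.6]
finger_gap: 0.0511
finger_force: 20.0
```

```bash
python3 - <<'E'
from look import *
s=state();print(s["tcp_pos"],s["force"])
t=get_image("top");cv2.imwrite("pics/t2.png",cv2.resize(t["color"][130:310,360:560,::-1],None,fx=3,fy=3))
E
```

```text
[ 0.51482679 -0.18826977  0.0283756 ] [ 0.76722025 -0.20532546 -0.55864845]
```

>>> step_arm:
  targets:
    - [[0, -0.4, 0], [0, 0, 0], 0.45]
    - [[0, 0, 0.2], [0, 0, 0], 0.45]
    - [[0, 0, 0.2], [0, 0, 0], 0.45]
    - [[0, 0, 0.1], [0, 0, 0], 0.45]
    - [[0, 0, 0.1], [0, 0, 0], 0.45]

```text
time: 6.18
tcp_pos: [0.5138, -0.1929, 0.0227]
orientation: [0.0, 0.135, 0.991, -0.0]
force: [0.4, -0.4, -0.8]
finger_gap: 0.051
finger_force: 20.0
```

>>> step_arm:
  targets:
    - [[0, 0, 0.05], [0, 0, 0], 0.45]
    - [[0, 0, 0.05], [0, 0, 0], 0.45]
    - [[0, 0, 0], [0, 0, 0], 0.45]
    - [[0, 0, 0], [0, 0, 0], 0.45]
    - [[0, 0, 0], [0, 0, 0], 0.45]

```text
time: 6.6
tcp_pos: [0.5138, -0.1928, 0.0218]
orientation: [0.0, 0.135, 0.991, -0.0]
force: [0.2, -0.4, -0.9]
finger_gap: 0.0514
finger_force: 20.0
```

Not yet touching; continuing in 0.5 mm steps.

>>> step_arm:
  targets:
    - [[0, 0, 0.05], [0, 0, 0], 0.45]
    - [[0, 0, 0], [0, 0, 0], 0.45]
    - [[0, 0, 0.05], [0, 0, 0], 0.45]
    - [[0, 0, 0], [0, 0, 0], 0.45]
    - [[0, 0, 0], [0, 0, 0], 0.45]

```text
time: 7.02
tcp_pos: [0.5138, -0.1927, 0.021]
orientation: [0.0, 0.135, 0.991, -0.0]
force: [-2.3, 0.3, 3.5]
finger_gap: 0.051
finger_force: 20.0
```

>>> step_arm:
  targets:
    - [[0, 0, 0], [0, 0, 0], 0.62]
    - [[0, 0, 0], [0, 0, 0], 0.66]
    - [[0, 0, 0], [0, 0, 0], 0.7]
    - [[0, 0, 0], [0, 0, 0], 0.7]
    - [[0, 0, 0], [0, 0, 0], 0.7]

```text
time: 7.43
tcp_pos: [0.5137, -0.1927, 0.0206]
orientation: [-0.0, 0.135, 0.991, -0.0]
force: [0.4, 0.1, 0.2]
finger_gap: 0.0614
finger_force: 0.0
```

>>> step_arm:
  targets:
    - [[0, 0, -0.5], [0, 0, 0], 0.7]
    - [[0, 0, -2.0], [0, 0, 0], 0.7]
    - [[0, 0, -2.8], [0, 0, 0], 0.7]
    - [[0, 0, -2.8], [0, 0, 0], 0.7]
    - [[0, 0, -2.8], [0, 0, 0], 0.7]

```text
time: 7.85
tcp_pos: [0.5135, -0.1925, 0.131]
orientation: [-0.0, 0.135, 0.991, 0.0]
force: [-0.0, -0.2, 0.9]
finger_gap: 0.0616
finger_force: 0.0
```

>>> step_arm:
  targets:
    - [[0.66, 1.41, 0], [0, 0, 0], 0.8]
    - [[1.33, 2.83, 0], [0, 0, 0], 0.8]
    - [[1.33, 2.83, 0], [0, 0, 0], 0.8]
    - [[1.33, 2.83, 0], [0, 0, 0], 0.8]
    - [[1.33, 2.83, 0], [0, 0, 0], 0.8]

```text
time: 8.27
tcp_pos: [0.4894, -0.0525, 0.1296]
orientation: [-0.0, 0.135, 0.991, 0.0]
force: [0.6, 0.4, 0.1]
finger_gap: 0.0702
finger_force: 0.0
```

>>> step_arm:
  targets:
    - [[1.33, 2.83, 0], [0, 0, 0], 0.8]
    - [[1.33, 2.83, 0], [0, 0, 0], 0.8]
    - [[1.33, 2.83, 0], [0, 0, 0], 0.8]
    - [[1.33, 2.83, 0], [0, 0, 0], 0.8]
    - [[1.33, 2.83, 0], [0, 0, 0], 0.8]

```text
time: 8.68
tcp_pos: [0.4631, 0.1017, 0.1296]
orientation: [-0.0, 0.135, 0.991, 0.0]
force: [1.4, 0.8, 0.4]
finger_gap: 0.0705
finger_force: 0.0
```

>>> step_arm:
  targets:
    - [[1.33, 2.83, 0], [0, 0, 0], 0.8]
    - [[1.33, 2.83, 0], [0, 0, 0], 0.8]
    - [[0.66, 1.41, 0], [0, 0, 0], 0.8]
    - [[0, 0, 0], [0, 0, 0], 0.8]
    - [[0, 0, 0], [0, 0, 0], 0.8]

```text
time: 9.1
tcp_pos: [0.4503, 0.1777, 0.1295]
orientation: [-0.0, 0.134, 0.991, -0.0]
force: [0.1, 0.2, 0.9]
finger_gap: 0.0707
finger_force: 0.0
```

```bash
python3 - <<'E'
from look import *
look("w3",.006,[.4510,.1772,.006]);print(state()["tcp_pos"])
t=get_image("top");cv2.imwrite("pics/t3.png",cv2.resize(t["color"][130:310,360:560,::-1],None,fx=3,fy=3))
E
```

```text
pred [320.8 195.2] ellipse [320.9 194.6] [53.  54.2]
at z 0.006 [0.4505 0.1774 0.006 ] delta tool cm [-0.03 -0.02 12.35]
[0.45061524 0.17696319 0.1295597 ]
```

View pics/t3.png

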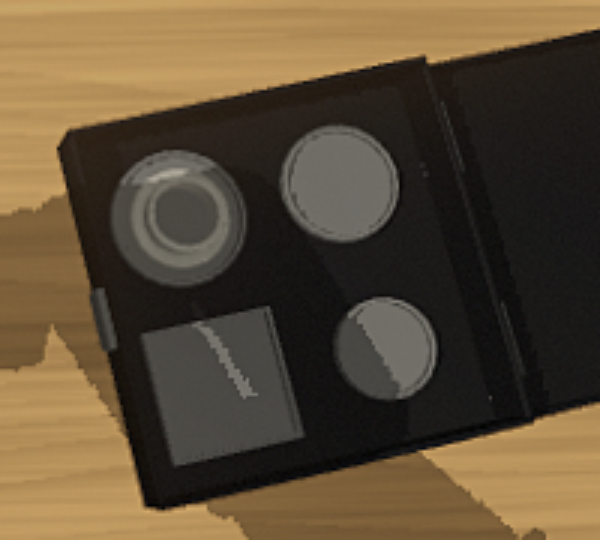

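The large ring sits centred in its recess, at about (180,218) in the crop. The wrist agrees on the medium ring, so I grasp it.

>>> step_arm:
  targets:
    - [[-0.03, 0, 2.0], [0, 0, 0], 0.8]
    - [[0, 0, 2.5], [0, 0, 0], 0.75]
    - [[0, 0, 2.5], [0, 0, 0], 0.7]
    - [[0, 0, 2.3], [0, 0, 0], 0.7]
    - [[0, 0, 1.5], [0, 0, 0], 0.7]

```text
time: 9.62
tcp_pos: [0.4503, 0.1754, 0.0196]
orientation: [-0.001, 0.136, 0.991, -0.0]
force: [-0.4, -0.5, 0.9]
finger_gap: 0.0619
finger_force: 0.0
```

>>> step_arm:
  targets:
    - [[0, 0, 0.7], [0, 0, 0], 0.68]
    - [[0, 0, 0.3], [0, 0, 0], 0.65]
    - [[0, 0, 0.1], [0, 0, 0], 0.6]
    - [[0, 0, 0], [0, 0, 0], 0.55]
    - [[0, 0, 0], [0, 0, 0], 0.5]
  grip_force: 15

```text
time: 10.03
tcp_pos: [0.4522, 0.1769, 0.0117]
orientation: [0.001, 0.135, 0.991, 0.0]
force: [-0.1, 0.5, 0.4]
finger_gap: 0.0449
finger_force: 0.0
```

>>> step_arm:
  targets:
    - [[0, 0, 0], [0, 0, 0], 0.45]
    - [[0, 0, 0], [0, 0, 0], 0.4]
    - [[0, 0, 0], [0, 0, 0], 0.35]
    - [[0, 0, 0], [0, 0, 0], 0.35]
    - [[0, 0, 0], [0, 0, 0], 0.35]

```text
time: 10.45
tcp_pos: [0.4521, 0.1771, 0.0117]
orientation: [0.001, 0.135, 0.991, 0.0]
force: [-0.2, -1.1, 6.4]
finger_gap: 0.0396
finger_force: 15.0
```

>>> step_arm:
  targets:
    - [[0, 0, -0.5], [0, 0, 0], 0.33]
    - [[0, 0, -2.0], [0, 0, 0], 0.33]
    - [[0, 0, -2.5], [0, 0, 0], 0.33]
    - [[0, 0, -2.5], [0, 0, 0], 0.33]
    - [[0, 0, -2.5], [0, 0, 0], 0.33]
  grip_force: 20

```text
time: 10.87
tcp_pos: [0.4504, 0.177, 0.1116]
orientation: [-0.001, 0.135, 0.991, -0.0]
force: [0.4, -0.0, -0.2]
finger_gap: 0.0394
finger_force: 20.0
```

>>> step_arm:
  targets:
    - [[-0.7, -1.47, 0], [0, 0, 0], 0.33]
    - [[-1.39, -2.94, 0], [0, 0, 0], 0.33]
    - [[-1.39, -2.94, 0], [0, 0, 0], 0.33]
    - [[-1.39, -2.94, 0], [0, 0, 0], 0.33]
    - [[-1.39, -2.94, 0], [0, 0, 0], 0.33]

```text
time: 11.28
tcp_pos: [0.4758, 0.0317, 0.111]
orientation: [0.0, 0.135, 0.991, 0.0]
force: [0.9, 0.2, -0.9]
finger_gap: 0.0393
finger_force: 20.0
```

>>> step_arm:
  targets:
    - [[-1.39, -2.94, 0], [0, 0, 0], 0.33]
    - [[-1.39, -2.94, 0], [0, 0, 0], 0.33]
    - [[-1.39, -2.94, 0], [0, 0, 0], 0.33]
    - [[-1.39, -2.94, 0], [0, 0, 0], 0.33]
    - [[-1.39, -2.94, 0], [0, 0, 0], 0.33]

```text
time: 11.7
tcp_pos: [0.5035, -0.1289, 0.1108]
orientation: [-0.0, 0.135, 0.991, 0.0]
force: [0.2, 0.4, -0.3]
finger_gap: 0.0395
finger_force: 20.0
```

>>> step_arm:
  targets:
    - [[-1.39, -2.94, 0], [0, 0, 0], 0.33]
    - [[-1.39, -2.94, 0], [0, 0, 0], 0.33]
    - [[-1.39, -2.94, 0], [0, 0, 0], 0.33]
    - [[-1.39, -2.94, 0], [0, 0, 0], 0.33]
    - [[-1.39, -2.94, 0], [0, 0, 0], 0.33]

```text
time: 12.12
tcp_pos: [0.5312, -0.289, 0.1106]
orientation: [-0.0, 0.135, 0.991, 0.0]
force: [0.8, 0.8, -1.3]
finger_gap: 0.0394
finger_force: 20.0
```

>>> step_arm:
  targets:
    - [[-0.7, -1.47, 0], [0, 0, 0], 0.33]
    - [[0, 0, 0], [0, 0, 0], 0.33]
    - [[0, 0, 0], [0, 0, 0], 0.33]
    - [[0, 0, 0], [0, 0, 0], 0.33]
    - [[0, 0, 0], [0, 0, 0], 0.33]

```text
time: 12.53
tcp_pos: [0.5339, -0.3021, 0.1105]
orientation: [-0.0, 0.134, 0.991, 0.0]
force: [-0.1, 0.8, -0.3]
finger_gap: 0.0392
finger_force: 20.0
```

>>> step_arm:
  targets:
    - [[-0.19, -0.13, 1.0], [0, 0, 0], 0.33]
    - [[0, 0, 2.0], [0, 0, 0], 0.33]
    - [[0, 0, 2.0], [0, 0, 0], 0.33]
    - [[0, 0, 1.5], [0, 0, 0], 0.33]
    - [[0, 0, 1.0], [0, 0, 0], 0.33]

```text
time: 12.95
tcp_pos: [0.5348, -0.3037, 0.0332]
orientation: [-0.001, 0.134, 0.991, 0.001]
force: [-0.9, -0.4, -0.9]
finger_gap: 0.0394
finger_force: 20.0
```

>>> step_arm:
  targets:
    - [[0, 0, 0.6], [0, 0, 0], 0.33]
    - [[0, 0, 0.3], [0, 0, 0], 0.33]
    - [[0, 0, 0.2], [0, 0, 0], 0.33]
    - [[0, 0, 0.1], [0, 0, 0], 0.33]
    - [[0, 0, 0], [0, 0, 0], 0.33]

```text
time: 13.37
tcp_pos: [0.5361, -0.3058, 0.0243]
orientation: [0.0, 0.135, 0.991, -0.0]
force: [-0.0, -0.3, -0.8]
finger_gap: 0.0396
finger_force: 20.0
```

>>> step_arm:
  targets:
    - [[0, 0, 0.1], [0, 0, 0], 0.33]
    - [[0, 0, 0], [0, 0, 0], 0.33]
    - [[0, 0, 0.05], [0, 0, 0], 0.33]
    - [[0, 0, 0], [0, 0, 0], 0.33]
    - [[0, 0, 0], [0, 0, 0], 0.33]

```text
time: 13.78
tcp_pos: [0.5357, -0.3056, 0.0224]
orientation: [0.0, 0.135, 0.991, -0.0]
force: [1.1, -0.3, -0.7]
finger_gap: 0.0389
finger_force: 20.0
```

>>> step_arm:
  targets:
    - [[0, 0.15, 0.1], [0, 0, 0], 0.33]
    - [[0, 0, 0.05], [0, 0, 0], 0.33]
    - [[0, 0, 0.05], [0, 0, 0], 0.33]
    - [[0, 0, 0], [0, 0, 0], 0.33]
    - [[0, 0, 0], [0, 0, 0], 0.33]

```text
time: 14.2
tcp_pos: [0.536, -0.304, 0.0201]
orientation: [-0.0, 0.135, 0.991, 0.0]
force: [-0.7, -0.5, -0.3]
finger_gap: 0.0395
finger_force: 20.0
```

>>> step_arm:
  targets:
    - [[0, 0, 0.05], [0, 0, 0], 0.33]
    - [[0, 0, 0], [0, 0, 0], 0.33]
    - [[0, 0, 0.03], [0, 0, 0], 0.33]
    - [[0, 0, 0], [0, 0, 0], 0.33]
    - [[0, 0, 0], [0, 0, 0], 0.33]

```text
time: 14.62
tcp_pos: [0.5361, -0.3041, 0.0197]
orientation: [0.0, 0.135, 0.991, -0.0]
force: [-1.4, 0.8, 3.6]
finger_gap: 0.0393
finger_force: 20.0
```

>>> step_arm:
  targets:
    - [[0, 0, 0], [0, 0, 0], 0.48]
    - [[0, 0, 0], [0, 0, 0], 0.52]
    - [[0, 0, 0], [0, 0, 0], 0.57]
    - [[0, 0, 0], [0, 0, 0], 0.57]
    - [[0, 0, 0], [0, 0, 0], 0.57]

```text
time: 15.03
tcp_pos: [0.5361, -0.304, 0.0193]
orientation: [-0.0, 0.135, 0.991, 0.0]
force: [-1.0, -0.4, -0.1]
finger_gap: 0.0503
finger_force: 0.0
```

>>> step_arm:
  targets:
    - [[0, 0, -0.5], [0, 0, 0], 0.57]
    - [[0, 0, -2.0], [0, 0, 0], 0.57]
    - [[0, 0, -2.8], [0, 0, 0], 0.57]
    - [[0, 0, -2.8], [0, 0, 0], 0.57]
    - [[0, 0, -2.8], [0, 0, 0], 0.57]

```text
time: 15.45
tcp_pos: [0.5359, -0.3039, 0.1297]
orientation: [-0.0, 0.135, 0.991, 0.0]
force: [-0.7, -0.2, -0.3]
finger_gap: 0.0507
finger_force: 0.0
```

>>> step_arm:
  targets:
    - [[0.08, 1.43, 0], [0, 0, 0], 0.6]
    - [[0.15, 2.87, 0], [0, 0, 0], 0.6]
    - [[0.15, 2.87, 0], [0, 0, 0], 0.6]
    - [[0.15, 2.87, 0], [0, 0, 0], 0.6]
    - [[0.15, 2.87, 0], [0, 0, 0], 0.6]

```text
time: 15.87
tcp_pos: [0.564, -0.1763, 0.1283]
orientation: [-0.0, 0.135, 0.991, 0.0]
force: [0.1, 0.0, -0.6]
finger_gap: 0.0526
finger_force: 0.0
```

>>> step_arm:
  targets:
    - [[0.15, 2.87, 0], [0, 0, 0], 0.6]
    - [[0.15, 2.87, 0], [0, 0, 0], 0.6]
    - [[0.15, 2.87, 0], [0, 0, 0], 0.6]
    - [[0.15, 2.87, 0], [0, 0, 0], 0.6]
    - [[0.15, 2.87, 0], [0, 0, 0], 0.6]

```text
time: 16.28
tcp_pos: [0.5951, -0.0357, 0.1282]
orientation: [-0.0, 0.135, 0.991, 0.0]
force: [0.3, 0.9, -1.0]
finger_gap: 0.0525
finger_force: 0.0
```

>>> step_arm:
  targets:
    - [[0.15, 2.87, 0], [0, 0, 0], 0.6]
    - [[0.15, 2.87, 0], [0, 0, 0], 0.6]
    - [[0.08, 1.43, 0], [0, 0, 0], 0.6]
    - [[0, 0, 0], [0, 0, 0], 0.6]
    - [[0, 0, 0], [0, 0, 0], 0.6]

```text
time: 16.7
tcp_pos: [0.6105, 0.0329, 0.1282]
orientation: [-0.0, 0.134, 0.991, -0.0]
force: [-0.3, -0.1, 0.5]
finger_gap: 0.0529
finger_force: 0.0
```

```bash
python3 - <<'E'
from look import *
look("w4",.006,[.6108,.0326,.006]);print(state()["tcp_pos"])
t=get_image("top");cv2.imwrite("pics/t4.png",cv2.resize(t["color"][130:310,360:560,::-1],None,fx=3,fy=3))
E
```

```text
pred [320.9 195. ] ellipse [321.5 194.4] [41.6 42.6]
at z 0.006 [0.6104 0.0333 0.006 ] delta tool cm [ 0.02  0.05 12.22]
[0.610486   0.03198785 0.12819564]
```

View pics/t4.png

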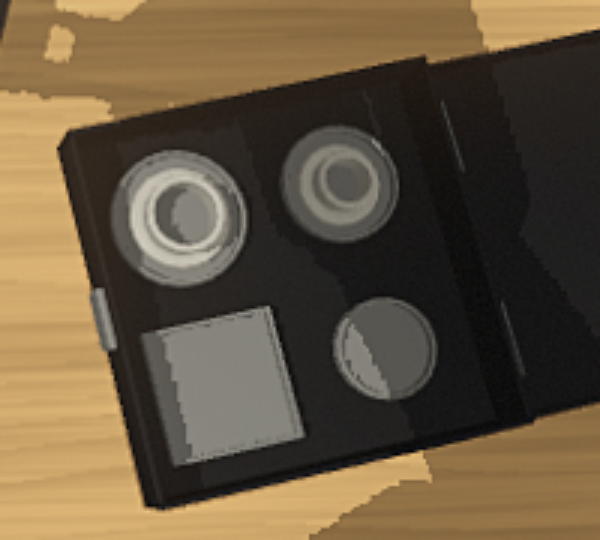

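Both rings are seated: large at (182,218), medium at (342,184). Now the small ring.

>>> step_arm:
  targets:
    - [[0, 0.02, 2.0], [0, 0, 0], 0.6]
    - [[0, 0, 2.5], [0, 0, 0], 0.6]
    - [[0, 0, 2.5], [0, 0, 0], 0.55]
    - [[0, 0, 2.2], [0, 0, 0], 0.55]
    - [[0, 0, 1.4], [0, 0, 0], 0.55]

```text
time: 17.22
tcp_pos: [0.6092, 0.0312, 0.0199]
orientation: [-0.002, 0.136, 0.991, -0.0]
force: [-1.0, 0.7, -0.2]
finger_gap: 0.0485
finger_force: 0.0
```

>>> step_arm:
  targets:
    - [[0, 0, 0.7], [0, 0, 0], 0.53]
    - [[0, 0, 0.3], [0, 0, 0], 0.5]
    - [[0, 0, 0.1], [0, 0, 0], 0.45]
    - [[0, 0, 0], [0, 0, 0], 0.42]
    - [[0, 0, 0], [0, 0, 0], 0.38]
  grip_force: 15

```text
time: 17.63
tcp_pos: [0.6119, 0.0325, 0.0128]
orientation: [0.001, 0.135, 0.991, -0.0]
force: [0.9, -0.0, -0.2]
finger_gap: 0.0341
finger_force: 0.0
```

>>> step_arm:
  targets:
    - [[0, 0, 0], [0, 0, 0], 0.33]
    - [[0, 0, 0], [0, 0, 0], 0.28]
    - [[0, 0, 0], [0, 0, 0], 0.22]
    - [[0, 0, 0], [0, 0, 0], 0.22]
    - [[0, 0, 0], [0, 0, 0], 0.22]

```text
time: 18.05
tcp_pos: [0.6116, 0.0327, 0.0125]
orientation: [0.001, 0.135, 0.991, 0.0]
force: [-1.3, -0.7, 5.2]
finger_gap: 0.0262
finger_force: 15.0
```

>>> step_arm:
  targets:
    - [[0, 0, -0.5], [0, 0, 0], 0.2]
    - [[0, 0, -2.0], [0, 0, 0], 0.2]
    - [[0, 0, -2.5], [0, 0, 0], 0.2]
    - [[0, 0, -2.5], [0, 0, 0], 0.2]
    - [[0, 0, -2.5], [0, 0, 0], 0.2]
  grip_force: 20

```text
time: 18.47
tcp_pos: [0.6102, 0.0328, 0.1122]
orientation: [-0.001, 0.135, 0.991, -0.0]
force: [-0.2, -0.2, -1.2]
finger_gap: 0.0261
finger_force: 20.0
```

>>> step_arm:
  targets:
    - [[0.31, -1.42, 0], [0, 0, 0], 0.2]
    - [[0.61, -2.83, 0], [0, 0, 0], 0.2]
    - [[0.61, -2.83, 0], [0, 0, 0], 0.2]
    - [[0.61, -2.83, 0], [0, 0, 0], 0.2]
    - [[0.61, -2.83, 0], [0, 0, 0], 0.2]

```text
time: 18.88
tcp_pos: [0.5486, -0.0837, 0.1106]
orientation: [-0.001, 0.135, 0.991, 0.0]
force: [0.5, -0.5, 0.2]
finger_gap: 0.0262
finger_force: 20.0
```

>>> step_arm:
  targets:
    - [[0.61, -2.83, 0], [0, 0, 0], 0.2]
    - [[0.61, -2.83, 0], [0, 0, 0], 0.2]
    - [[0.61, -2.83, 0], [0, 0, 0], 0.2]
    - [[0.61, -2.83, 0], [0, 0, 0], 0.2]
    - [[0.61, -2.83, 0], [0, 0, 0], 0.2]

```text
time: 19.3
tcp_pos: [0.4813, -0.2119, 0.1106]
orientation: [-0.001, 0.135, 0.991, 0.0]
force: [0.4, -0.2, -0.8]
finger_gap: 0.0263
finger_force: 20.0
```

>>> step_arm:
  targets:
    - [[0.61, -2.83, 0], [0, 0, 0], 0.2]
    - [[0.61, -2.83, 0], [0, 0, 0], 0.2]
    - [[0.61, -2.83, 0], [0, 0, 0], 0.2]
    - [[0.61, -2.83, 0], [0, 0, 0], 0.2]
    - [[0.31, -1.42, 0], [0, 0, 0], 0.2]

```text
time: 19.72
tcp_pos: [0.4202, -0.3287, 0.1108]
orientation: [-0.0, 0.136, 0.991, -0.0]
force: [0.4, -0.9, -0.4]
finger_gap: 0.0263
finger_force: 20.0
```

>>> step_arm:
  targets:
    - [[0, 0, 0], [0, 0, 0], 0.2]
    - [[0, 0, 0], [0, 0, 0], 0.2]
    - [[0, 0, 0], [0, 0, 0], 0.2]
    - [[0, 0, 0], [0, 0, 0], 0.2]
    - [[0, 0, 0], [0, 0, 0], 0.2]

```text
time: 20.13
tcp_pos: [0.4227, -0.3252, 0.1112]
orientation: [-0.0, 0.134, 0.991, 0.0]
force: [0.1, -0.9, -1.0]
finger_gap: 0.0265
finger_force: 20.0
```

>>> step_arm:
  targets:
    - [[0, 0, 1.0], [0, 0, 0], 0.2]
    - [[0, 0, 2.0], [0, 0, 0], 0.2]
    - [[0, 0, 2.0], [0, 0, 0], 0.2]
    - [[0, 0, 1.5], [0, 0, 0], 0.2]
    - [[0, 0, 1.0], [0, 0, 0], 0.2]

```text
time: 20.55
tcp_pos: [0.4218, -0.3247, 0.0341]
orientation: [-0.001, 0.135, 0.991, 0.001]
force: [-0.3, 1.3, -0.2]
finger_gap: 0.0267
finger_force: 20.0
```

>>> step_arm:
  targets:
    - [[0, 0, 0.6], [0, 0, 0], 0.2]
    - [[0, 0, 0.3], [0, 0, 0], 0.2]
    - [[0, 0, 0.2], [0, 0, 0], 0.2]
    - [[0, 0, 0.1], [0, 0, 0], 0.2]
    - [[0, 0, 0], [0, 0, 0], 0.2]

```text
time: 20.97
tcp_pos: [0.4228, -0.3266, 0.0249]
orientation: [0.0, 0.135, 0.991, -0.0]
force: [0.6, -0.1, -0.7]
finger_gap: 0.0264
finger_force: 20.0
```

>>> step_arm:
  targets:
    - [[0, 0, 0.05], [0, 0, 0], 0.2]
    - [[0, 0, 0.05], [0, 0, 0], 0.2]
    - [[0, 0, 0.05], [0, 0, 0], 0.2]
    - [[0, 0, 0], [0, 0, 0], 0.2]
    - [[0, 0, 0], [0, 0, 0], 0.2]

```text
time: 21.38
tcp_pos: [0.4224, -0.3264, 0.023]
orientation: [0.0, 0.135, 0.991, -0.0]
force: [0.7, -0.6, 0.7]
finger_gap: 0.0267
finger_force: 20.0
```

>>> step_arm:
  targets:
    - [[0, 0.1, 0.1], [0, 0, 0], 0.2]
    - [[0, 0, 0.05], [0, 0, 0], 0.2]
    - [[0, 0, 0.05], [0, 0, 0], 0.2]
    - [[0, 0, 0], [0, 0, 0], 0.2]
    - [[0, 0, 0], [0, 0, 0], 0.2]

```text
time: 21.8
tcp_pos: [0.4226, -0.3253, 0.0208]
orientation: [-0.0, 0.135, 0.991, 0.0]
force: [-0.4, 0.3, -0.8]
finger_gap: 0.0269
finger_force: 20.0
```

>>> step_arm:
  targets:
    - [[0, 0, 0.05], [0, 0, 0], 0.2]
    - [[0, 0, 0], [0, 0, 0], 0.2]
    - [[0, 0, 0.03], [0, 0, 0], 0.2]
    - [[0, 0, 0], [0, 0, 0], 0.2]
    - [[0, 0, 0], [0, 0, 0], 0.2]

```text
time: 22.22
tcp_pos: [0.4227, -0.3254, 0.0205]
orientation: [0.0, 0.135, 0.991, -0.0]
force: [-2.4, 1.1, 5.2]
finger_gap: 0.0266
finger_force: 20.0
```

>>> step_arm:
  targets:
    - [[0, 0, 0], [0, 0, 0], 0.36]
    - [[0, 0, 0], [0, 0, 0], 0.4]
    - [[0, 0, 0], [0, 0, 0], 0.45]
    - [[0, 0, 0], [0, 0, 0], 0.45]
    - [[0, 0, 0], [0, 0, 0], 0.45]

```text
time: 22.63
tcp_pos: [0.4226, -0.3252, 0.02]
orientation: [-0.0, 0.135, 0.991, 0.0]
force: [0.7, -0.3, 0.3]
finger_gap: 0.0396
finger_force: 0.0
```

>>> step_arm:
  targets:
    - [[0, 0, -0.5], [0, 0, 0], 0.45]
    - [[0, 0, -2.0], [0, 0, 0], 0.45]
    - [[0, 0, -3.0], [0, 0, 0], 0.45]
    - [[0, 0, -3.5], [0, 0, 0], 0.45]
    - [[0, 0, -3.5], [0, 0, 0], 0.45]

```text
time: 23.05
tcp_pos: [0.4222, -0.3247, 0.1462]
orientation: [-0.001, 0.135, 0.991, 0.001]
force: [1.0, -1.5, -0.1]
finger_gap: 0.0394
finger_force: 0.0
```

>>> step_arm:
  targets:
    - [[0.34, 1.53, 0], [0, 0, 0], 0.8]
    - [[0.68, 3.06, 0], [0, 0, 0], 0.8]
    - [[0.68, 3.06, 0], [0, 0, 0], 0.8]
    - [[0.68, 3.06, 0], [0, 0, 0], 0.8]
    - [[0.68, 3.06, 0], [0, 0, 0], 0.85]

```text
time: 23.47
tcp_pos: [0.4297, -0.1829, 0.1451]
orientation: [0.0, 0.135, 0.991, -0.0]
force: [1.5, 0.4, 0.2]
finger_gap: 0.0707
finger_force: 0.0
```

>>> step_arm:
  targets:
    - [[0.68, 3.06, 0], [0, 0, 0], 0.9]
    - [[0.68, 3.06, 0], [0, 0, 0], 0.9]
    - [[0.68, 3.06, 0], [0, 0, 0], 0.9]
    - [[0.68, 3.06, 0], [0, 0, 0], 0.9]
    - [[0.68, 3.06, 0], [0, 0, 0], 0.9]

```text
time: 23.88
tcp_pos: [0.4378, -0.0262, 0.1452]
orientation: [0.0, 0.135, 0.991, -0.0]
force: [0.8, 0.1, -0.7]
finger_gap: 0.0796
finger_force: 0.0
```

>>> step_arm:
  targets:
    - [[0.68, 3.06, 0], [0, 0, 0], 0.9]
    - [[0.68, 3.06, 0], [0, 0, 0], 0.9]
    - [[0.68, 3.06, 0], [0, 0, 0], 0.9]
    - [[0.68, 3.06, 0], [0, 0, 0], 0.9]
    - [[0.68, 3.06, 0], [0, 0, 0], 0.9]

```text
time: 24.3
tcp_pos: [0.4459, 0.1304, 0.1452]
orientation: [0.0, 0.135, 0.991, 0.0]
force: [0.5, -0.8, 0.5]
finger_gap: 0.0792
finger_force: 0.0
```

>>> step_arm:
  targets:
    - [[0.68, 3.06, 0], [0, 0, 0], 0.9]
    - [[0.68, 3.06, 0], [0, 0, 0], 0.9]
    - [[0.68, 3.06, 0], [0, 0, 0], 0.9]
    - [[0.68, 3.06, 0], [0, 0, 0], 0.9]
    - [[0.34, 1.53, 0], [0, 0, 0], 0.9]

```text
time: 24.72
tcp_pos: [0.4532, 0.2726, 0.1452]
orientation: [0.0, 0.134, 0.991, 0.001]
force: [0.3, -0.4, -0.2]
finger_gap: 0.079
finger_force: 0.0
```

>>> step_arm:
  targets:
    - [[0, 0, 0], [0, 0, 0], 0.9]
    - [[0, 0, 0], [0, 0, 0], 0.9]
    - [[0, 0, 0], [0, 0, 0], 0.9]
    - [[0, 0, 0], [0, 0, 0], 0.9]
    - [[0, 0, 0], [0, 0, 0], 0.9]

```text
time: 25.13
tcp_pos: [0.4538, 0.2684, 0.1451]
orientation: [-0.0, 0.136, 0.991, -0.0]
force: [0.6, 0.3, 0.1]
finger_gap: 0.0793
finger_force: 0.0
```

```bash
python3 - <<'E'
from look import *
import pickle
im,T,c,e,s=look("w5",.042,[.4558,.2999,.042]);print(s["tcp_pos"])
pickle.dump((im,T,s),open("d5.pkl","wb"))
t=get_image("top");cv2.imwrite("pics/t5.png",np.vstack([cv2.resize(t["color"][130:310,360:560,::-1],(600,360)) , im["color"][0:240,20:620,::-1]]))
E
```

```text
pred [354.3 192.8] ellipse [351.2 185.8] [59.4 63.8]
at z 0.042 [0.4487 0.2988 0.042 ] delta tool cm [ 1.31  2.78 10.31]
[0.45378722 0.26844105 0.14513336]
```

View pics/t5.png

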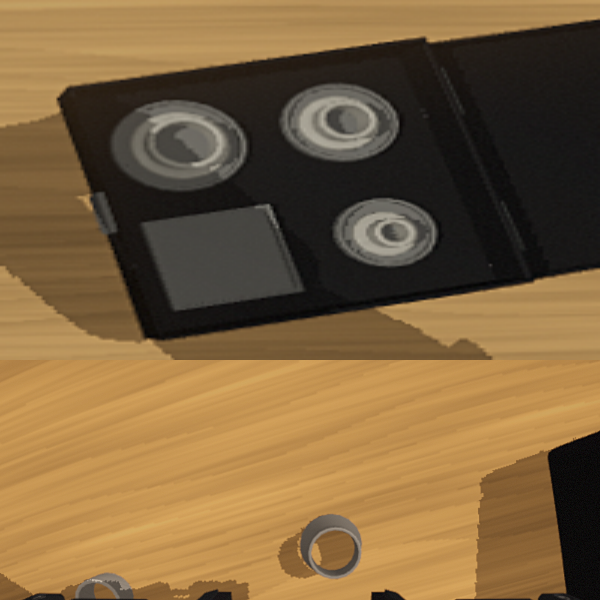

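All three rings are in their recesses. The hood rim is near (352,192) in the wrist image. I triangulate its rim centre from the bright rim before descending.

```bash
python3 - <<'E'
import pickle;from h import *
im,T,s=pickle.load(open("d5.pkl","rb"));d=pickle.load(open("d0.pkl","rb"))
def rim(im,uv,name):
    hsv=cv2.cvtColor(im["color"],cv2.COLOR_RGB2HSV)
    m=((hsv[...,1]<85)&(hsv[...,2]>40)).astype(np.uint8)*255
    x,y=map(int,uv);h=hsv[y-45:y+45,x-45:x+45];mm=m[y-45:y+45,x-45:x+45]
    v=h[...,2];t,_=cv2.threshold(v[mm>0].reshape(-1,1),0,255,cv2.THRESH_OTSU)
    r=((v>t)&(mm>0)).astype(np.uint8)*255
    cs,_=cv2.findContours(r,cv2.RETR_EXTERNAL,cv2.CHAIN_APPROX_NONE);c=max(cs,key=lambda c:cv2.minEnclosingCircle(c)[1] if np.linalg.norm(np.array(cv2.minEnclosingCircle(c)[0])-45)<25 else 0)
    e=cv2.fitEllipse(cv2.convexHull(c));print(name,t,np.array(e[0])+[x-45,y-45],e[1])
    k=cv2.resize(np.hstack([im["color"][y-45:y+45,x-45:x+45,::-1],cv2.cvtColor(r,cv2.COLOR_GRAY2BGR)]),None,fx=3,fy=3,interpolation=0)
    return np.array(e[0])+[x-45,y-45],k
a,k1=rim(im,(352,190),"wrist");b,k2=rim(d["top"],(176,237),"top");c,k3=rim(d["side"],(285,343),"side")
cv2.imwrite("pics/rim.png",cv2.resize(np.vstack([k1,k2]),(540,540)))
tp=d["top"]["pose"]
for i,j in(((im,a,T),(d["top"],b,tp)),((im,a,T),(d["side"],c,d["side"]["pose"])),((d["side"],c,d["side"]["pose"]),(d["top"],b,tp))):
    p,g=tri(ray(i[0],i[1],i[2]),ray(j[0],j[1],j[2]));print(p.round(4),round(g,4),"delta cm",((p-s["tcp_pos"])@tool(s)[:3,:3]*100).round(2))
print(plane(im,a,.042,T),plane(d["top"],b,.042,tp))
E
```

```text
wrist 109.0 [354.68153    186.68888474] (52.93003845214844, 65.02393341064453)
top 111.0 [171.00618362 235.98045349] (21.498886108398438, 25.121116638183594)Traceback (most recent call last):
  File "<stdin>", line 13, in <module>
  File "<stdin>", line 10, in rim
cv2.error: OpenCV(4.12.0) /io/opencv/modules/imgproc/src/shapedescr.cpp:361: error: (-201:Incorrect size of input array) There should be at least 5 points to fit the ellipse in function 'fitEllipseNoDirect'
```

```bash
python3 - <<'E'
import pickle;from h import *
im,T,s=pickle.load(open("d5.pkl","rb"));d=pickle.load(open("d0.pkl","rb"))
f=lambda c,x,y:cv2.resize(c[y-40:y+40,x-40:x+40,::-1],(400,400),interpolation=cv2.INTER_CUBIC)
cv2.imwrite("pics/rim.png",np.hstack([f(im["color"],352,190),f(d["top"]["color"],176,237)]))
E
```

```text
(no output)
```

View pics/rim.png

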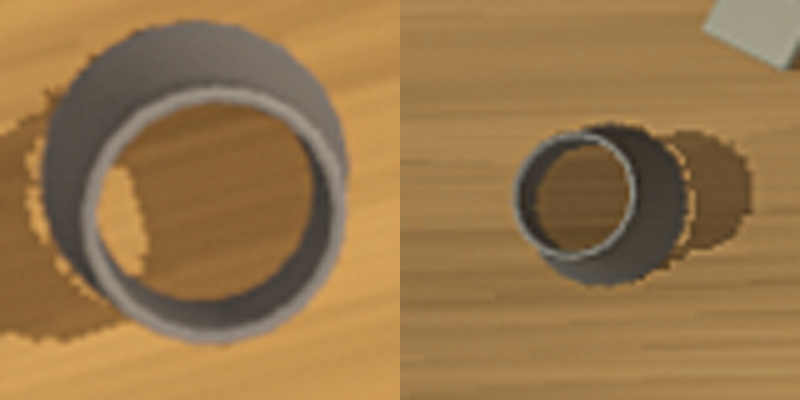

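Wrist rim centre is (354.9,192.8) against a predicted (354.3,192.8). The top-view rim centre is (171.0,236.1).

```bash
python3 - <<'E'
import pickle;from h import *
im,T,s=pickle.load(open("d5.pkl","rb"));d=pickle.load(open("d0.pkl","rb"))["top"]
p,g=tri(ray(im,(354.5,192.4),T),ray(d,(170.6,235.7),d["pose"]))
print(p,g,"delta cm",((p-s["tcp_pos"])@tool(s)[:3,:3]*100).round(2),s["tcp_pos"])
E
```

```text
[0.45661784 0.30043296 0.03781458] 1.7230626667368083e-05 delta cm [ 0.59  3.16 10.73] [0.45378722 0.26844105 0.14513336]
```

The rim height of 38 mm agrees with the 42 mm given, within the calibration error.

>>> step_arm:
  targets:
    - [[0.29, 1.58, 0], [0, 0, 0], 0.88]
    - [[0.29, 1.57, 0], [0, 0, 0], 0.88]
    - [[0, 0, 0], [0, 0, 0], 0.88]
    - [[0, 0, 1.5], [0, 0, 0], 0.88]
    - [[0, 0, 2.0], [0, 0, 0], 0.88]

```text
time: 25.65
tcp_pos: [0.4581, 0.3014, 0.1116]
orientation: [0.002, 0.135, 0.991, 0.001]
force: [0.9, 0.1, -0.6]
finger_gap: 0.0776
finger_force: 0.0
```

>>> step_arm:
  targets:
    - [[0, 0, 2.5], [0, 0, 0], 0.88]
    - [[0, 0, 2.2], [0, 0, 0], 0.88]
    - [[0, 0, 1.5], [0, 0, 0], 0.86]
    - [[0, 0, 0.5], [0, 0, 0], 0.85]
    - [[0, 0, 0], [0, 0, 0], 0.85]

```text
time: 26.07
tcp_pos: [0.4555, 0.3003, 0.0418]
orientation: [-0.001, 0.135, 0.991, -0.001]
force: [-0.3, -0.5, 0.2]
finger_gap: 0.0749
finger_force: 0.0
```

>>> step_arm:
  targets:
    - [[0, 0, 0], [0, 0, 0], 0.85]
    - [[0, 0, 0], [0, 0, 0], 0.85]
    - [[0, 0, 0], [0, 0, 0], 0.85]
    - [[0, 0, 0], [0, 0, 0], 0.85]
    - [[0, 0, 0], [0, 0, 0], 0.85]

```text
time: 26.48
tcp_pos: [0.4571, 0.3016, 0.0439]
orientation: [0.001, 0.135, 0.991, 0.0]
force: [0.1, -0.1, 0.1]
finger_gap: 0.0747
finger_force: 0.0
```

Now 1.6 cm further, then close.

>>> step_arm:
  targets:
    - [[0, -0.1, 0.8], [0, 0, 0], 0.85]
    - [[0, 0, 0.5], [0, 0, 0], 0.82]
    - [[0, 0, 0.3], [0, 0, 0], 0.78]
    - [[0, 0, 0], [0, 0, 0], 0.73]
    - [[0, 0, 0], [0, 0, 0], 0.68]
  grip_force: 12

```text
time: 26.9
tcp_pos: [0.4559, 0.3003, 0.0265]
orientation: [-0.001, 0.135, 0.991, -0.0]
force: [0.8, -0.7, -0.4]
finger_gap: 0.0606
finger_force: 0.0
```

>>> step_arm:
  targets:
    - [[0, 0, 0], [0, 0, 0], 0.63]
    - [[0, 0, 0], [0, 0, 0], 0.58]
    - [[0, 0, 0], [0, 0, 0], 0.52]
    - [[0, 0, 0], [0, 0, 0], 0.48]
    - [[0, 0, 0], [0, 0, 0], 0.48]

```text
time: 27.32
tcp_pos: [0.4564, 0.3004, 0.0273]
orientation: [0.0, 0.135, 0.991, 0.0]
force: [0.3, 0.4, -0.2]
finger_gap: 0.0499
finger_force: 12.0
```

>>> step_arm:
  targets:
    - [[0, 0, 0], [0, 0, 0], 0.46]
    - [[0, 0, 0], [0, 0, 0], 0.46]
    - [[0, 0, 0], [0, 0, 0], 0.46]
    - [[0, 0, 0], [0, 0, 0], 0.46]
    - [[0, 0, 0], [0, 0, 0], 0.46]

```text
time: 27.73
tcp_pos: [0.4564, 0.3004, 0.0273]
orientation: [0.0, 0.135, 0.991, 0.0]
force: [-0.1, 0.1, 0.5]
finger_gap: 0.0503
finger_force: 12.0
```

>>> step_arm:
  targets:
    - [[0, 0, -0.5], [0, 0, 0], 0.42]
    - [[0, 0, -2.0], [0, 0, 0], 0.42]
    - [[0, 0, -2.6], [0, 0, 0], 0.42]
    - [[0, 0, -2.6], [0, 0, 0], 0.42]
    - [[0, 0, -2.6], [0, 0, 0], 0.42]
  grip_force: 18

```text
time: 28.15
tcp_pos: [0.4558, 0.3002, 0.1312]
orientation: [-0.0, 0.135, 0.991, -0.0]
force: [0.2, -0.4, -0.2]
finger_gap: 0.0494
finger_force: 18.0
```

>>> step_arm:
  targets:
    - [[-0.26, -1.6, 0], [0, 0, 0], 0.42]
    - [[-0.53, -3.19, 0], [0, 0, 0], 0.42]
    - [[-0.53, -3.19, 0], [0, 0, 0], 0.42]
    - [[-0.53, -3.19, 0], [0, 0, 0], 0.42]
    - [[-0.53, -3.19, 0], [0, 0, 0], 0.42]

```text
time: 28.57
tcp_pos: [0.4402, 0.1545, 0.1304]
orientation: [0.0, 0.135, 0.991, -0.0]
force: [0.7, -0.2, -0.7]
finger_gap: 0.0497
finger_force: 18.0
```

>>> step_arm:
  targets:
    - [[-0.53, -3.19, 0], [0, 0, 0], 0.42]
    - [[-0.53, -3.19, 0], [0, 0, 0], 0.42]
    - [[-0.53, -3.19, 0], [0, 0, 0], 0.42]
    - [[-0.53, -3.19, 0], [0, 0, 0], 0.42]
    - [[-0.53, -3.19, 0], [0, 0, 0], 0.42]

```text
time: 28.98
tcp_pos: [0.4231, -0.0065, 0.1305]
orientation: [0.0, 0.135, 0.991, -0.0]
force: [-0.0, 0.2, -1.5]
finger_gap: 0.0498
finger_force: 18.0
```

>>> step_arm:
  targets:
    - [[-0.53, -3.19, 0], [0, 0, 0], 0.42]
    - [[-0.53, -3.19, 0], [0, 0, 0], 0.42]
    - [[-0.53, -3.19, 0], [0, 0, 0], 0.42]
    - [[-0.53, -3.19, 0], [0, 0, 0], 0.42]
    - [[-0.53, -3.19, 0], [0, 0, 0], 0.42]

```text
time: 29.4
tcp_pos: [0.406, -0.1674, 0.1305]
orientation: [0.0, 0.135, 0.991, -0.0]
force: [0.6, -0.6, -0.6]
finger_gap: 0.0496
finger_force: 18.0
```

>>> step_arm:
  targets:
    - [[-0.53, -3.19, 0], [0, 0, 0], 0.42]
    - [[-0.26, -1.6, 0], [0, 0, 0], 0.42]
    - [[0, 0, 0], [0, 0, 0], 0.42]
    - [[0, 0, 0], [0, 0, 0], 0.42]
    - [[0, 0, 0], [0, 0, 0], 0.42]

```text
time: 29.82
tcp_pos: [0.4011, -0.2132, 0.13]
orientation: [-0.0, 0.135, 0.991, 0.0]
force: [0.4, 0.6, -0.6]
finger_gap: 0.0495
finger_force: 18.0
```

>>> step_arm:
  targets:
    - [[0, 0, 1.0], [0, 0, 0], 0.42]
    - [[0, 0, 2.0], [0, 0, 0], 0.42]
    - [[0, 0, 2.0], [0, 0, 0], 0.42]
    - [[0, 0, 1.7], [0, 0, 0], 0.42]
    - [[0, 0, 1.0], [0, 0, 0], 0.42]

```text
time: 30.23
tcp_pos: [0.4004, -0.2119, 0.0508]
orientation: [-0.001, 0.134, 0.991, 0.001]
force: [-0.5, -0.5, -0.2]
finger_gap: 0.0495
finger_force: 18.0
```

>>> step_arm:
  targets:
    - [[0, 0, 0.6], [0, 0, 0], 0.42]
    - [[0, 0, 0.3], [0, 0, 0], 0.42]
    - [[0, 0, 0.2], [0, 0, 0], 0.42]
    - [[0, 0, 0.1], [0, 0, 0], 0.42]
    - [[0, 0, 0], [0, 0, 0], 0.42]

```text
time: 30.65
tcp_pos: [0.4017, -0.2144, 0.0416]
orientation: [0.0, 0.135, 0.991, -0.0]
force: [0.4, 0.8, -0.5]
finger_gap: 0.0498
finger_force: 18.0
```

>>> step_arm:
  targets:
    - [[0, 0, 0.1], [0, 0, 0], 0.42]
    - [[0, 0, 0], [0, 0, 0], 0.42]
    - [[0, 0, 0.05], [0, 0, 0], 0.42]
    - [[0, 0, 0], [0, 0, 0], 0.42]
    - [[0, 0, 0], [0, 0, 0], 0.42]

```text
time: 31.07
tcp_pos: [0.4014, -0.2142, 0.0397]
orientation: [0.0, 0.135, 0.991, -0.0]
force: [0.1, 0.5, -0.3]
finger_gap: 0.0498
finger_force: 18.0
```

>>> step_arm:
  targets:
    - [[0, 0, 0.1], [0, 0, 0], 0.42]
    - [[0, 0, 0.1], [0, 0, 0], 0.42]
    - [[0, 0, 0.1], [0, 0, 0], 0.42]
    - [[0, 0, 0.05], [0, 0, 0], 0.42]
    - [[0, 0, 0], [0, 0, 0], 0.42]

```text
time: 31.48
tcp_pos: [0.4012, -0.2141, 0.0359]
orientation: [-0.0, 0.135, 0.991, 0.0]
force: [-0.5, 0.5, 0.3]
finger_gap: 0.0494
finger_force: 18.0
```

>>> step_arm:
  targets:
    - [[0, 0, 0.05], [0, 0, 0], 0.42]
    - [[0, 0, 0], [0, 0, 0], 0.42]
    - [[0, 0, 0.04], [0, 0, 0], 0.42]
    - [[0, 0, 0], [0, 0, 0], 0.42]
    - [[0, 0, 0], [0, 0, 0], 0.42]

```text
time: 31.9
tcp_pos: [0.4014, -0.2142, 0.0353]
orientation: [0.0, 0.135, 0.991, -0.0]
force: [-0.5, 0.7, -0.8]
finger_gap: 0.0496
finger_force: 18.0
```

>>> step_arm:
  targets:
    - [[0, 0, 0.04], [0, 0, 0], 0.42]
    - [[0, 0, 0], [0, 0, 0], 0.42]
    - [[0, 0, 0.03], [0, 0, 0], 0.42]
    - [[0, 0, 0], [0, 0, 0], 0.42]
    - [[0, 0, 0], [0, 0, 0], 0.42]

```text
time: 32.32
tcp_pos: [0.4014, -0.2142, 0.0351]
orientation: [-0.0, 0.135, 0.991, -0.0]
force: [-2.4, 1.3, 7.8]
finger_gap: 0.0498
finger_force: 18.0
```

Touchdown; release, rise and back off.

>>> step_arm:
  targets:
    - [[0, 0, 0], [0, 0, 0], 0.6]
    - [[0, 0, 0], [0, 0, 0], 0.65]
    - [[0, 0, 0], [0, 0, 0], 0.7]
    - [[0, 0, 0], [0, 0, 0], 0.7]
    - [[0, 0, 0], [0, 0, 0], 0.7]

```text
time: 32.73
tcp_pos: [0.4013, -0.2141, 0.0344]
orientation: [-0.0, 0.135, 0.991, 0.0]
force: [0.2, -0.6, 0.1]
finger_gap: 0.0615
finger_force: 0.0
```

>>> step_arm:
  targets:
    - [[0, 0, -0.5], [0, 0, 0], 0.7]
    - [[0, 0, -2.0], [0, 0, 0], 0.7]
    - [[0, 0, -3.0], [0, 0, 0], 0.7]
    - [[0, 0, -3.5], [0, 0, 0], 0.7]
    - [[0, 0, -3.5], [0, 0, 0], 0.7]

```text
time: 33.15
tcp_pos: [0.4007, -0.2136, 0.1607]
orientation: [-0.001, 0.135, 0.991, 0.0]
force: [0.3, 0.1, -0.2]
finger_gap: 0.0618
finger_force: 0.0
```

>>> step_arm:
  targets:
    - [[0, 2, -1], [0, 0, 0], 0.7]
    - [[0, 3, -1], [0, 0, 0], 0.7]
    - [[0, 3, -1], [0, 0, 0], 0.7]
    - [[0, 3, 0], [0, 0, 0], 0.7]
    - [[0, 3, 0], [0, 0, 0], 0.7]

```text
time: 33.57
tcp_pos: [0.4394, -0.0782, 0.1908]
orientation: [0.001, 0.135, 0.991, -0.0]
force: [0.6, -0.5, 0.2]
finger_gap: 0.0617
finger_force: 0.0
```

>>> step_arm:
  targets:
    - [[0, 3, 0], [0, 0, 0], 0.7]
    - [[0, 2, 0], [0, 0, 0], 0.7]
    - [[0, 1, 0], [0, 0, 0], 0.7]
    - [[0, 0, 0], [0, 0, 0], 0.7]
    - [[0, 0, 0], [0, 0, 0], 0.7]

```text
time: 33.98
tcp_pos: [0.4548, -0.0216, 0.1896]
orientation: [-0.0, 0.134, 0.991, -0.0]
force: [-0.2, 0.0, 1.1]
finger_gap: 0.0619
finger_force: 0.0
```

```bash
python3 - <<'E'
from look import *
print(state()["force"])
t=get_image("top")["color"][:,:,::-1];s=get_image("side")["color"][:,:,::-1]
cv2.imwrite("pics/end.png",np.hstack([cv2.resize(t[130:310,370:550],(400,400)),cv2.resize(s[80:230,260:460],(400,300))if 0 else cv2.resize(s[80:280,240:440],(400,400))]))
E
```

```text
[-0.24665484  0.02082463  1.07435789]
```

View pics/end.png

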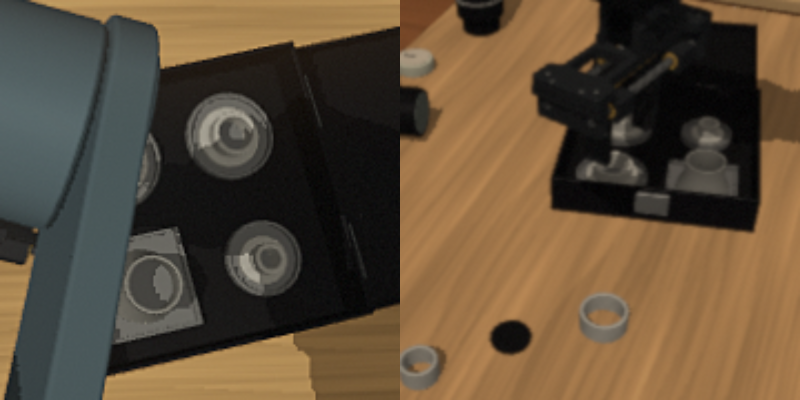

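The hood stands upright inside the square recess, at (153,283) in the crop. All the rings lie flat in their recesses, and both tubes are still on the shelf. Handing in.

```bash
python3 -c "
from rig import *
print(finish_job())"
```

```text
the job is handed in; nothing more can be done
None
```

The three stepped rings are in the round recesses of their own size, the hood stands in the square recess, both plain tubes were left untouched, and the job was handed in at about 34 s (no verdict was returned).

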